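# Stand the blue dosing column in its drip dish

### The job

Pick up the tall dosing column with the blue head and stand it upright inside the white octagonal drip dish, flat on the dish's floor. It is very top-heavy, so hold it by the head, carry it upright and set it right down before letting go; do not knock or shift the red and yellow columns.

Things in the scene. Friction and masses are not known exactly. Their poses are not given: they have to be found in the camera images.
- blue_column: tall column to move, loose, 0.2-0.4 kg: black foot 48 mm across, 10 mm high; clear tube 28 mm across; heavy blue head (upright cylinder 44 mm across) from 165 to 215 mm above the table. Centre of mass 165 mm up; topples if tilted 8 degrees. Origin: centre of foot's underside, z up. Grip the head at 190 mm from above. In a row with the red and yellow ones, any order, 150 mm or more apart.
- white_dish: white octagonal drip dish, fixed, with a small red tap outside its +x side (35 mm beyond the rim). 100 mm across outside; flat recess 80 mm across, its floor 8 mm and its rim top 14 mm above the table. Origin: centre of the dish, at table height, under the middle of the recess; z up. A like black dish with a grey tap nearby is not the goal.
- red_column: same shape and size as the blue column, but with a red head; loose, top-heavy. Bystander, to be left standing where it is. Origin: centre of the foot's underside, z up.
- yellow_column: same shape and size as the blue column, but with a yellow head; loose, top-heavy. Bystander, to be left standing where it is. Origin: centre of the foot's underside, z up.

How it is judged:
On the way, in this order (a step that is already met when the one before it is completed fails the run):
1. the blue column is held by the fingers, its foot more than 25 mm above the table (height (world z) of blue_column above 0.025 m and contact force between the fingers and blue_column above 0.5 N), for 0.1 s.
2. the blue column is brought down into the white dish, foot within 10 mm of the dish's floor, while the fingers still hold it (horizontal distance between blue_column and white_dish below 0.02 m and z of blue_column in the frame of white_dish below 0.018 m and contact force between the fingers and blue_column above 0.5 N), for 0.02 s.
At the end, for the whole second after the job is handed in: The blue column stands released and at rest on the floor of the white dish (foot within 3 mm of the floor's height, within 20 mm of the dish's centre, tilted less than 6 degrees); the red and yellow columns stand upright (less than 6 degrees) within 20 mm of where they began (horizontal distance between blue_column and white_dish below 0.02 m and z of blue_column in the frame of white_dish between 0.004 and 0.011 m and angle between each of blue_column, red_column, yellow_column's own z axis and vertical below 0.1 rad and linear speed of blue_column below 0.03 m/s and distance of each of red_column, yellow_column from where it was at the start of the episode below 0.02 m); the robot touches nothing.
It fails at once if the blue column is tipped more than 20 degrees (angle between blue_column's own z axis and vertical above 0.35 rad).
It fails at once if the red column is tipped more than 20 degrees or shifted more than 20 mm (angle between red_column's own z axis and vertical above 0.35 rad or distance of red_column from where it was at the start of the episode above 0.02 m).
It fails at once if the yellow column is tipped more than 20 degrees or shifted more than 20 mm (angle between yellow_column's own z axis and vertical above 0.35 rad or distance of yellow_column from where it was at the start of the episode above 0.02 m).
It also fails if it takes over 48 s, if anything falls off the work surface, if the arm or the gripper's body presses on something with over 40 N, if the wrist force passes 120 N, or if a joint passes its speed limit or range.

### The arm

A 7-joint arm with a two-finger parallel gripper is mounted at the origin on the work surface. World frame = base frame: x ahead of the robot, y to its left, z up, the work surface at z = 0. Lengths are in m, angles in rad, forces in N, time in s.
With the tool pointing down it reaches from about 0.4 to 0.85 m from the base axis. Payload 6.9 kg.
Tool frame: the origin (TCP) lies between the finger pads; the fingertips stand 8 mm ahead of it and the grasp point (between the pads) lies 11 mm behind it (env.finger_overhang is the distance from the TCP to the fingertips, in m); x points along the fingers, y is the direction in which the jaws open and shut, and the axes are right-handed (so a half turn about x gives the same grasp; the last joint's range is limited). The gripper opens to 85 mm and grips with 20 to 120 N. Pads are 22 mm wide; open, the fingers measure 114 mm over their backs; the gripper's body (76 mm by 85 mm) begins 54 mm behind the grasp point. The pads swing forward as they close: fully open they stand 13 mm farther back than shut.
Start: joints at [1.312, 0.507, -0.238, 1.5, 0.126, 1.149, -0.155], TCP at [0.223, -0.584, 0.239] pointing down, gripper open.
Joint ranges: [-3.08, 3.08], [-0.24, 2.05], [-1.43, 1.35], [0, 2.5], [-1.52, 4.66], [0.17, 1.96], [-2.89, 2.89]. Speed limits (rad/s): [2.39, 2.39, 3.14, 3.14, 3.14, 3.14, 3.14].

### API

Orientations are given as a unit quaternion [x, y, z, w].
In Python, from bench import env gives the robot as it stands. The module is installed in compiled form; this text tells all that it offers.
- The arm moves only by the tool drive_tool, never from a script. Its arguments are lists of equal length, an entry for each row: "claw": the finger opening in mm, from 0 to 85.4; "linear": the shift along the world's x, y, z in mm, a list of three; "turn": the turn, a rotation vector about the world's x, y, z in rad, a list of three. In form: {"claw": [claw, ...], "linear": [[x, y, z], ...], "turn": [[wx, wy, wz], ...]}. A call has 1 to 20 rows; each row is the pose to reach, as a shift and turn from the pose commanded when the call began; what a row does not reach only later rows make up. A row lasts 1/12 s, in which the tool goes at most 41.7 mm and 7.16 degrees, less where a joint would pass 70% of its speed; a pose out of reach is approached as far as the arm can. A call with a gripper value outside its range is refused whole. The fingers move at their own pace and stop on an object; "newtons" is the grip in N (left out, the last holds). Time passes only in rows, so rows that repeat a pose let the fingers close. It gives the time, the measured TCP pose, the force and the opening at its end, in the units of the state.
- env.state(): the state, without advancing time (a new reading comes with each control period).
- env.get_image(name): name is "scene" or "top" or "wrist"; returns the picture (480x640x3 uint8, red, green, blue); there is no depth.
- env.get_calibration(name): a dict with "fx", "fy", "cx", "cy" (pixels), "dist_coeffs" ([k1, k2, p1, p2, k3] as OpenCV has them; the pictures are not rectified), "world_to_cam" (4x4, takes a point from world to camera coordinates); the wrist camera has in their place "hand_eye" (4x4, takes a point from camera to tool coordinates, whose origin is the TCP and whose axes are the tool frame's). Camera axes: x right, y down, z forward; pixel columns grow to the right and rows downward; lengths in m; the calibration is good to about 2 mm. A picture is of the moment at which its call begins: read the wrist's pose just before it. get_calibration takes no time and is no camera call.
- env.hand_in(): hands the job in, once; it reports no verdict.
The state is a dict: "time": time; "q": joint angles; "joint_vel": joint speeds; "effort": joint torques, N m; "tcp_pos": TCP position; "orientation": TCP orientation; "wrist_force": force on the tool from outside, world axes, zero at the start; "torque": the same for the moment, N m; "finger_gap": finger opening in m.
Only numpy, scipy, OpenCV 4.12 (cv2) and the standard library are available. Lean on these libraries where they do the work, as an engineer would, in place of code of your own. Each camera call takes 0.05 s, during which the arm holds its last target.

## Working session

There is one attempt and no reset: what is moved stays moved. The work goes in short steps, Python scripts to look and compute and a tool call to move; the robot and the scene stay as the last step left them, time stands still between calls to the robot, and variables do not carry over. Pictures are saved under pics/ and viewed, and the job is handed in when it is done.

Besides the shell and the picture viewer there is one more tool, called after ">>>" by a JSON object that holds its "api" and its "payload". drive_tool: Moves the arm, as the interface text tells. Its arguments: {"type":"object","properties":{"claw":{"type":"array","items":{"type":"number"}},"linear":{"type":"array","items":{"type":"array","items":{"type":"number"}}},"turn":{"type":"array","items":{"type":"array","items":{"type":"number"}}},"newtons":{"type":"number"}},"required":["claw","linear","turn"]}

```bash
mkdir -p pics
python3 - <<'E'
from bench import env
import cv2,numpy as np
s=env.state();print(s)
for n in("scene","top","wrist"):
    im=env.get_image(n);cv2.imwrite(f"pics/{n}0.png",im[:,:,::-1]);print(n,env.get_calibration(n))
print(env.finger_overhang)
E
```

```text
{'time': 0.0, 'q': array([ 1.31151522,  0.50833176, -0.23751582,  1.50115056,  0.12573121,
        1.14886047, -0.15478252]), 'joint_vel': array([-0.00013638, -0.00026705, -0.00139686,  0.00034719,  0.0014379 ,
       -0.00154973, -0.00027047]), 'effort': array([ 3.77367469e-04, -6.20596790e+01, -2.18643017e+00, -2.49661267e+01,
        1.27944496e-02,  1.19412286e-02, -5.99339543e-06]), 'tcp_pos': array([ 0.22270851, -0.58345768,  0.23842699]), 'orientation': array([-0.69524059, -0.12887698,  0.69550937, -0.12766343]), 'wrist_force': array([-0.81930847, -0.59434835, -0.09774108]), 'torque': array([ 0.03161024, -0.0090299 , -0.05356549]), 'finger_gap': 0.08505369459727209}
scene {'fx': 485.3999128250415, 'fy': 485.3999128250415, 'cx': 321.5140747328811, 'cy': 230.45389372560476, 'dist_coeffs': array([-0.02836034,  0.        ,  0.        ,  0.        ,  0.        ]), 'world_to_cam': array([[ 0.25249164,  0.96759347, -0.00329358, -0.15505654],
       [ 0.80912043, -0.21300265, -0.54768056, -0.39112092],
       [-0.53063368,  0.13561986, -0.83668104,  1.10903512],
       [ 0.        ,  
[... 350 characters left out ...]
.192816  ,  0.5416597 ],
       [ 0.19300226, -0.00621819, -0.98117861,  0.62112721],
       [ 0.        ,  0.        ,  0.        ,  1.        ]])}
wrist {'fx': 377.9567060966806, 'fy': 377.9567060966806, 'cx': 318.78766141367106, 'cy': 243.7806091923307, 'dist_coeffs': array([0.01639931, 0.        , 0.        , 0.        , 0.        ]), 'hand_eye': array([[ 1.04604905e-03, -2.62259714e-01,  9.64996761e-01,
        -1.35594458e-01],
       [ 9.99998960e-01,  1.23201819e-03, -7.49162334e-04,
         5.67133627e-04],
       [-9.92418467e-04,  9.64996541e-01,  2.62260730e-01,
        -6.59377032e-02],
       [ 0.00000000e+00,  0.00000000e+00,  0.00000000e+00,
         1.00000000e+00]])}
0.008
```

View pics/scene0.png

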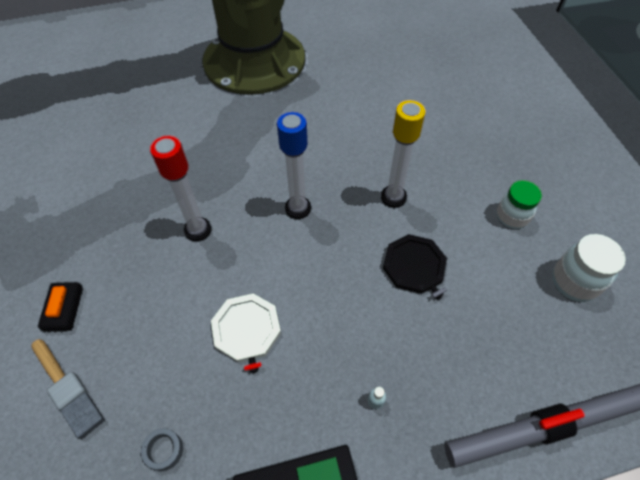

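View pics/top0.png

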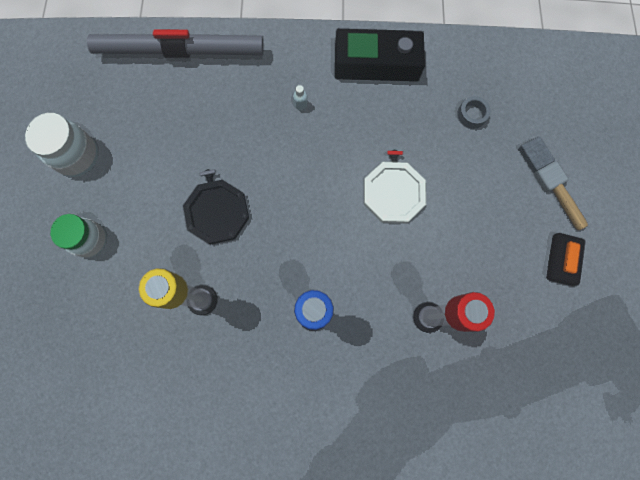

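View pics/wrist0.png

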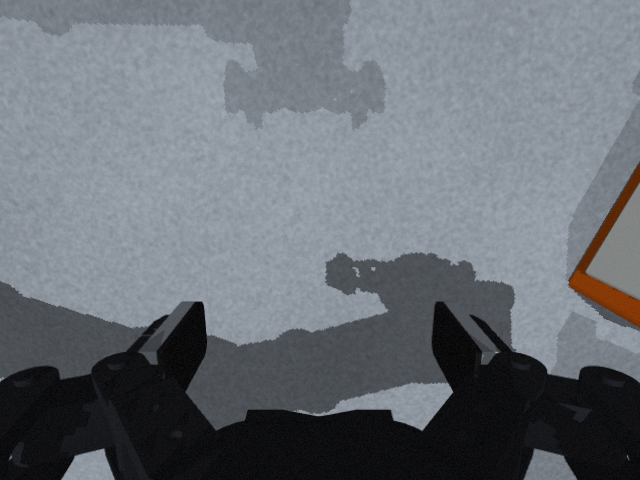

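The top view shows the blue head's top at about (314,310), red's at (476,311) and yellow's at (157,287), with the white dish at about (395,192). In the scene view the blue head's top is at about (292,121) and the dish at about (246,327). I'll enlarge these for exact readings.

Run:
```python
import cv2,numpy as np
t=cv2.imread("pics/top0.png");s=cv2.imread("pics/scene0.png")
def c(im,x,y,w=100,k=4):return cv2.resize(im[y:y+75,x:x+w],None,fx=k,fy=k,interpolation=cv2.INTER_CUBIC)
cv2.imwrite("pics/crops.png",np.vstack([np.hstack([c(t,270,275),c(t,345,150)]),np.hstack([c(s,245,95),c(s,195,290)])]))
```

```text
(no output)
```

View pics/crops.png

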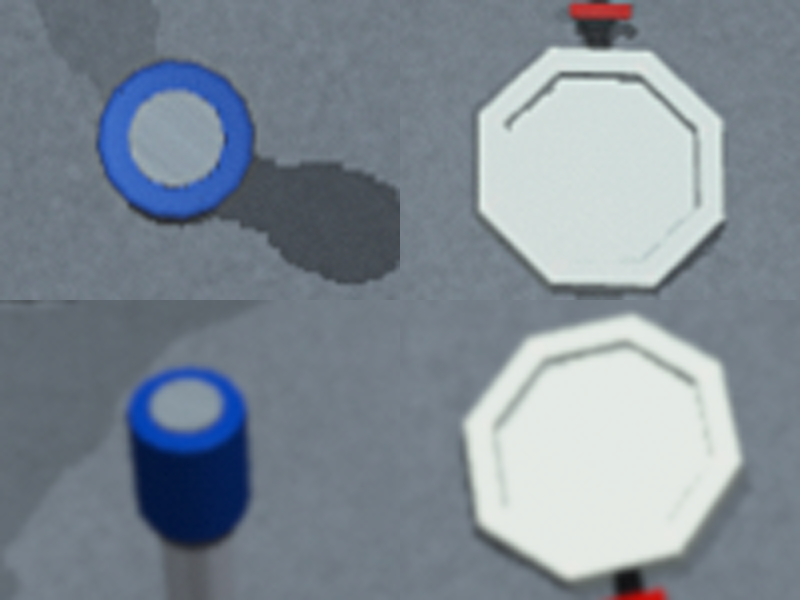

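```bash
cat > h.py <<'E'
import cv2,numpy as np
from bench import env
from scipy.spatial.transform import Rotation as R
def ray(n,u,v,z,TC=None):
    c=env.get_calibration(n);K=np.array([[c['fx'],0,c['cx']],[0,c['fy'],c['cy']],[0,0,1]])
    p=cv2.undistortPoints(np.array([[[u,v]]],float),K,c['dist_coeffs'])[0,0]
    d=np.array([p[0],p[1],1.])
    if n=='wrist':
        T=TC@c['hand_eye']
    else: T=np.linalg.inv(c['world_to_cam'])
    o=T[:3,3];d=T[:3,:3]@d
    return o+d*(z-o[2])/d[2]
def tcp(s):
    T=np.eye(4);T[:3,:3]=R.from_quat(s['orientation']).as_matrix();T[:3,3]=s['tcp_pos'];return T
E
python3 - <<'E'
from h import *
np.set_printoptions(precision=4,suppress=True)
for l,n,u,v,z in [("blue","top",313.6,309.1,.215),("blue","scene",291.7,121.2,.215),("bluefoot","scene",297.5,208,.01),("dish","top",395.2,192,.014),("dish","scene",245.7,326.4,.014),
 ("tap","top",395,153,.02),("tap","scene",252,367,.02),
 ("red","top",476,311,.215),("red","scene",166,146,.215),("yel","top",157,287,.215),("yel","scene",410.5,109,.215),("black","top",216,212,.014)]:
    print(l,n,ray(n,u,v,z))
s=env.state();print(R.from_quat(s['orientation']).as_matrix(),s['time'])
E
```

```text
blue top [0.4346 0.0023 0.215 ]
blue scene [0.4351 0.003  0.215 ]
bluefoot scene [0.4408 0.0009 0.01  ]
dish top [ 0.6356 -0.1272  0.014 ]
dish scene [ 0.6407 -0.1266  0.014 ]
tap top [ 0.7009 -0.1268  0.02  ]
tap scene [ 0.7072 -0.1281  0.02  ]
red top [ 0.4359 -0.1784  0.215 ]
red scene [ 0.437  -0.1768  0.215 ]
yel top [0.4547 0.1775 0.215 ]
yel scene [0.4549 0.1775 0.215 ]
black top [0.595  0.1623 0.014 ]
[[-0.0005  0.3568 -0.9342]
 [ 0.0012 -0.9342 -0.3568]
 [-1.     -0.0013  0.    ]] 0.15
```

Both cameras agree on blue to within 1 mm: (0.435, 0.0025). They differ by 5 mm in x on the dish, so I'll refine that with the wrist camera. Next I rise, then travel above all the heads to a point over blue.

>>> {"api": "drive_tool", "payload": {"claw": [85, 85, 85, 85, 85, 85, 85, 85, 85, 85, 85, 85, 85, 85, 85, 85, 85, 85, 85, 85], "linear": [[0, 0, 25], [0, 0, 55], [0, 0, 80], [10, 28, 82], [22, 60, 82], [35, 95, 82], [47, 130, 82], [60, 165, 82], [73, 200, 82], [86, 236, 82], [99, 272, 82], [112, 308, 82], [125, 344, 82], [138, 380, 82], [151, 416, 82], [164, 452, 82], [177, 488, 82], [190, 524, 82], [202, 558, 82], [208, 575, 82]], "turn": [[0, 0, 0], [0, 0, 0], [0, 0, 0], [0, 0, 0], [0, 0, 0], [0, 0, 0], [0, 0, 0], [0, 0, 0], [0, 0, 0], [0, 0, 0], [0, 0, 0], [0, 0, 0], [0, 0, 0], [0, 0, 0], [0, 0, 0], [0, 0, 0], [0, 0, 0], [0, 0, 0], [0, 0, 0], [0, 0, 0]]}}

```text
time: 1.82
tcp_pos: [0.4316, -0.0043, 0.3216]
orientation: [0.696, 0.13, -0.695, 0.129]
wrist_force: [-0.2, -0.7, 0.8]
finger_gap: 0.0848
```

>>> {"api": "drive_tool", "payload": {"claw": [85, 85, 85], "linear": [[4, 11, 0], [4, 11, 0], [4, 11, 0]], "turn": [[0, 0, 0], [0, 0, 0], [0, 0, 0]]}}

```text
time: 2.07
tcp_pos: [0.4348, 0.0021, 0.321]
orientation: [-0.695, -0.129, 0.696, -0.129]
wrist_force: [-0.4, -0.7, 0.1]
finger_gap: 0.0852
```

Run:
```python
from h import *
s=env.state();im=env.get_image("wrist");cv2.imwrite("pics/wrist1.png",im[:,:,::-1])
np.set_printoptions(precision=4,suppress=True)
print(s);np.save("T1.npy",tcp(s))
```

```text
{'time': 2.0667, 'q': array([ 0.4737,  0.1676, -0.6384,  1.812 ,  0.107 ,  1.1971, -1.4018]), 'joint_vel': array([ 0.0262, -0.0064,  0.0243,  0.0062,  0.0021,  0.0015,  0.0075]), 'effort': array([ -1.3275, -34.2068,  -3.319 , -25.8272,  -0.1474,  -0.0792,
        -0.2002]), 'tcp_pos': array([0.4348, 0.0021, 0.321 ]), 'orientation': array([-0.6951, -0.1287,  0.6955, -0.1287]), 'wrist_force': array([-0.3814, -0.725 ,  0.1141]), 'torque': array([-0.0447, -0.0071, -0.0115]), 'finger_gap': 0.08517584638601866}
```

View pics/wrist1.png

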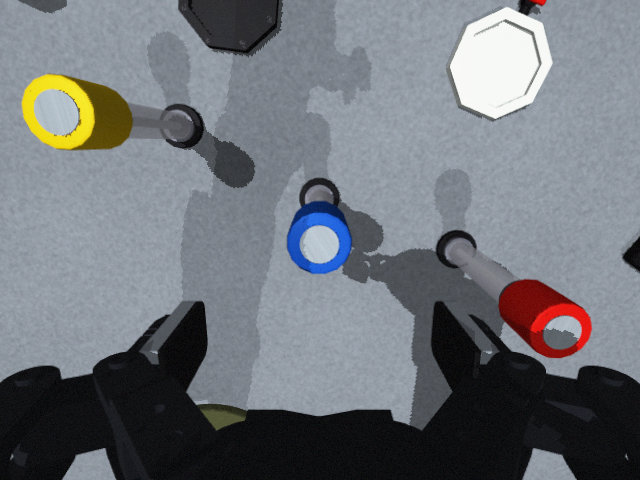

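The wrist view shows the blue head's top at about (320,244), centred between the fingers. The white dish is at about (500,64) with its red tap at the top right, so it is the right dish.

Run:
```python
from h import *
np.set_printoptions(precision=4,suppress=True)
T=np.load("T1.npy")
for l,u,v,z in [("blue",320,244,.215),("foot",320,196,.01),("dish",500.5,63.5,.014)]:
    p=ray("wrist",u,v,z,T);print(l,p,"from tcp",(p-T[:3,3])*1000)
im=cv2.imread("pics/wrist1.png")
cv2.imwrite("pics/w1c.png",np.hstack([cv2.resize(im[y:y+140,x:x+130],None,fx=3,fy=3,interpolation=cv2.INTER_CUBIC) for x,y in((255,165),(435,0))]))
```

```text
blue [0.4352 0.0011 0.215 ] from tcp [   0.4668   -1.0755 -106.0473]
foot [0.4381 0.0018 0.01  ] from tcp [   3.3287   -0.395  -311.0473]
dish [ 0.6395 -0.1269  0.014 ] from tcp [ 204.7661 -129.0392 -307.0473]
```

View pics/w1c.png

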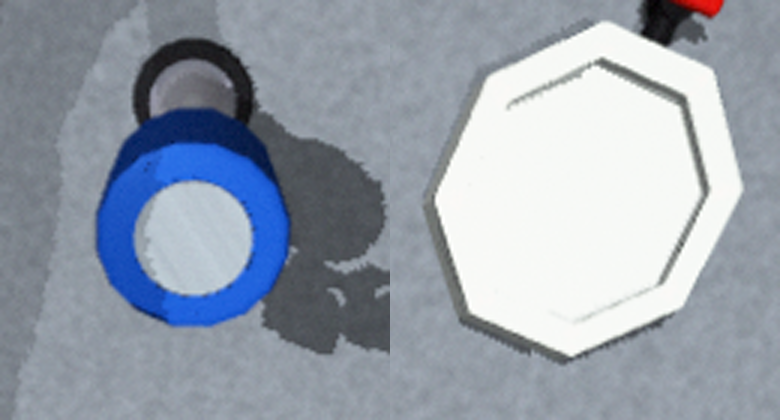

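All three cameras agree: blue is at (0.435, 0.002) and the dish at (0.6385, −0.127). I descend until the grasp point is at 190 mm, then grip.

>>> {"api": "drive_tool", "payload": {"claw": [85, 85, 85, 85, 85, 85, 85, 85, 85, 85, 85], "linear": [[0, 0, -12], [0, 0, -30], [0, 0, -50], [0, 0, -70], [0, 0, -90], [0, 0, -110], [0, 0, -125], [0, 0, -135], [0, 0, -142], [0, 0, -142], [0, 0, -142]], "turn": [[0, 0, 0], [0, 0, 0], [0, 0, 0], [0, 0, 0], [0, 0, 0], [0, 0, 0], [0, 0, 0], [0, 0, 0], [0, 0, 0], [0, 0, 0], [0, 0, 0]]}}

```text
time: 3.03
tcp_pos: [0.4349, 0.0013, 0.1794]
orientation: [-0.695, -0.128, 0.696, -0.128]
wrist_force: [-0.5, 0.6, -0.4]
finger_gap: 0.0848
```

Run:
```python
from h import *
print(env.state()['tcp_pos'])
im=env.get_image("wrist");cv2.imwrite("pics/wrist2.png",im[:,:,::-1])
```

```text
[0.43488985 0.00134766 0.17939038]
```

View pics/wrist2.png

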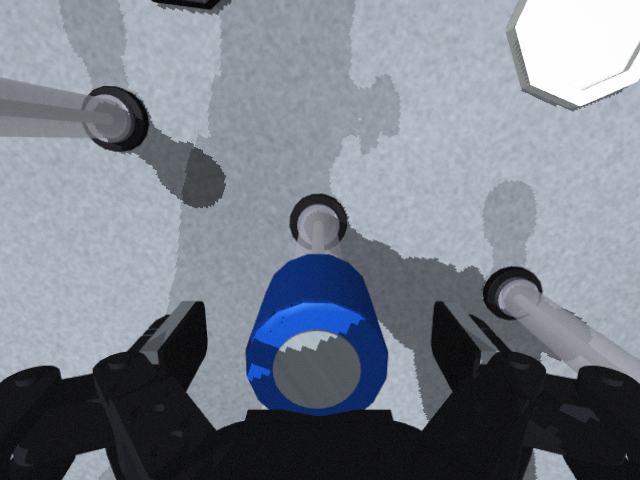

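The head is at about column 317, and the midpoint between the pads is about 319.5, so it's centred. I close now.

>>> {"api": "drive_tool", "payload": {"claw": [70, 60, 52, 46, 40, 36, 34, 34, 34, 34], "linear": [[0, 0, 0], [0, 0, 0], [0, 0, 0], [0, 0, 0], [0, 0, 0], [0, 0, 0], [0, 0, 0], [0, 0, 0], [0, 0, 0], [0, 0, 0]], "turn": [[0, 0, 0], [0, 0, 0], [0, 0, 0], [0, 0, 0], [0, 0, 0], [0, 0, 0], [0, 0, 0], [0, 0, 0], [0, 0, 0], [0, 0, 0]], "newtons": 50}}

```text
time: 3.92
tcp_pos: [0.4352, 0.0023, 0.1798]
orientation: [0.696, 0.128, -0.695, 0.128]
wrist_force: [-2.0, -0.9, 5.7]
finger_gap: 0.0431
```

Run:
```python
from h import *
s=env.state();print(s['tcp_pos'],s['wrist_force'],s['finger_gap'])
im=env.get_image("wrist");cv2.imwrite("pics/wrist3.png",im[:,:,::-1])
```

```text
[0.43523543 0.00225011 0.17977244] [-2.00697331 -0.88173284  5.66608   ] 0.043102093454122234
```

View pics/wrist3.png

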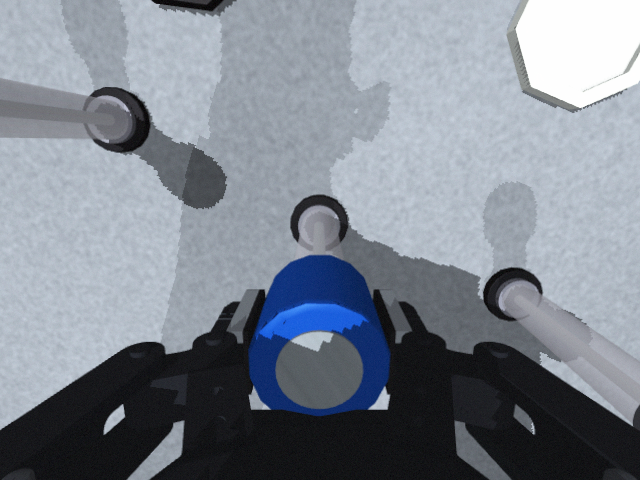

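The head is gripped with a 43 mm gap and the column looks straight. I lift it 60 mm slowly.

>>> {"api": "drive_tool", "payload": {"claw": [34, 34, 34, 34, 34, 34, 34, 34, 34, 34, 34], "linear": [[0, 0, 2], [0, 0, 6], [0, 0, 12], [0, 0, 20], [0, 0, 29], [0, 0, 38], [0, 0, 47], [0, 0, 54], [0, 0, 59], [0, 0, 60], [0, 0, 60]], "turn": [[0, 0, 0], [0, 0, 0], [0, 0, 0], [0, 0, 0], [0, 0, 0], [0, 0, 0], [0, 0, 0], [0, 0, 0], [0, 0, 0], [0, 0, 0], [0, 0, 0]]}}

```text
time: 4.88
tcp_pos: [0.4351, 0.0021, 0.2396]
orientation: [0.696, 0.128, -0.695, 0.128]
wrist_force: [0.5, 0.0, -1.9]
finger_gap: 0.0428
```

Run:
```python
from h import *
s=env.state();print(s['tcp_pos'],s['wrist_force'],s['finger_gap'],s['torque'])
im=env.get_image("wrist");cv2.imwrite("pics/wrist4.png",im[:,:,::-1])
im=env.get_image("scene");cv2.imwrite("pics/scene4.png",im[:,:,::-1])
```

```text
[0.43507178 0.00207508 0.23958251] [ 0.49777116  0.03624434 -1.92808418] 0.04280723265509834 [ 0.02966069  0.01886253 -0.03375628]
```

View pics/wrist4.png

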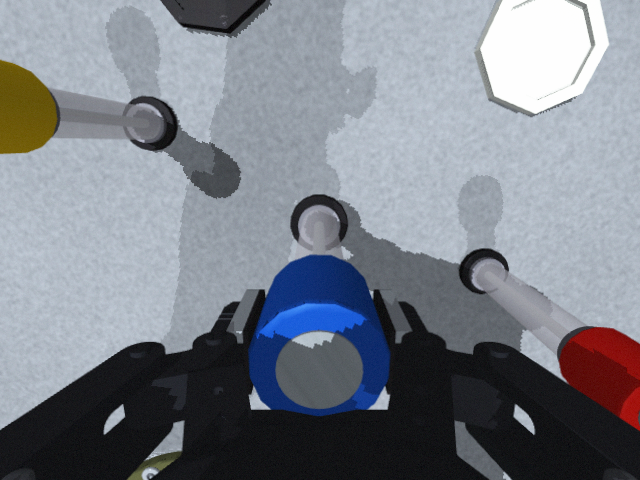

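View pics/scene4.png

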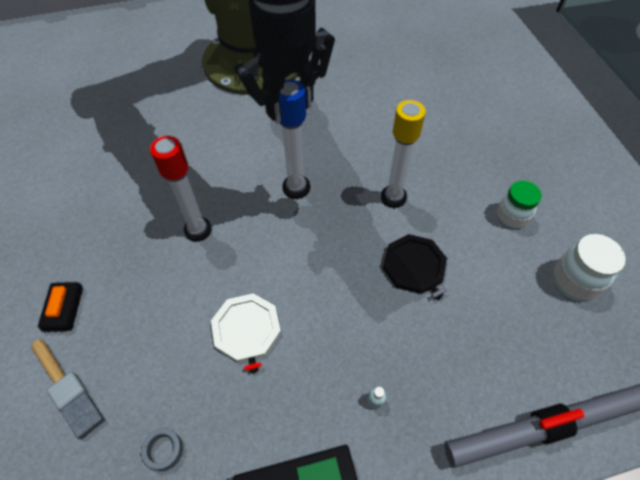

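The foot stayed at (320,222) in the wrist view, so the column is lifted and still straight. The red and yellow columns are untouched. I carry blue to above the dish with a smooth start and stop, shifting by (203, −129).

>>> {"api": "drive_tool", "payload": {"claw": [34, 34, 34, 34, 34, 34, 34, 34, 34, 34, 34, 34, 34, 34, 34, 34, 34, 34, 34, 34], "linear": [[2, -1, 0], [6, -4, 0], [13, -8, 0], [23, -15, 0], [36, -23, 0], [51, -32, 0], [67, -43, 0], [84, -53, 0], [101, -64, 0], [119, -76, 0], [136, -86, 0], [152, -97, 0], [167, -106, 0], [180, -114, 0], [190, -121, 0], [197, -125, 0], [201, -128, 0], [203, -129, 0], [203, -129, 0], [203, -129, 0]], "turn": [[0, 0, 0], [0, 0, 0], [0, 0, 0], [0, 0, 0], [0, 0, 0], [0, 0, 0], [0, 0, 0], [0, 0, 0], [0, 0, 0], [0, 0, 0], [0, 0, 0], [0, 0, 0], [0, 0, 0], [0, 0, 0], [0, 0, 0], [0, 0, 0], [0, 0, 0], [0, 0, 0], [0, 0, 0], [0, 0, 0]]}}

```text
time: 6.65
tcp_pos: [0.6377, -0.1265, 0.2392]
orientation: [-0.695, -0.129, 0.695, -0.128]
wrist_force: [0.4, 0.9, -2.4]
finger_gap: 0.0432
```

Run:
```python
from h import *
s=env.state();print(s['tcp_pos'],s['wrist_force'],s['finger_gap'],s['torque'],s['q'])
np.save("T5.npy",tcp(s))
im=env.get_image("wrist");cv2.imwrite("pics/wrist5.png",im[:,:,::-1])
im=env.get_image("scene");cv2.imwrite("pics/scene5.png",im[:,:,::-1])
```

```text
[ 0.6376611  -0.12647518  0.23923965] [ 0.36030009  0.90415523 -2.37011351] 0.04317480079137197 [-0.00180093  0.01044322 -0.00805531] [ 0.46675993  0.58175412 -0.5442117   1.42435592  0.30742241  1.22088664
 -1.31547547]
```

View pics/wrist5.png

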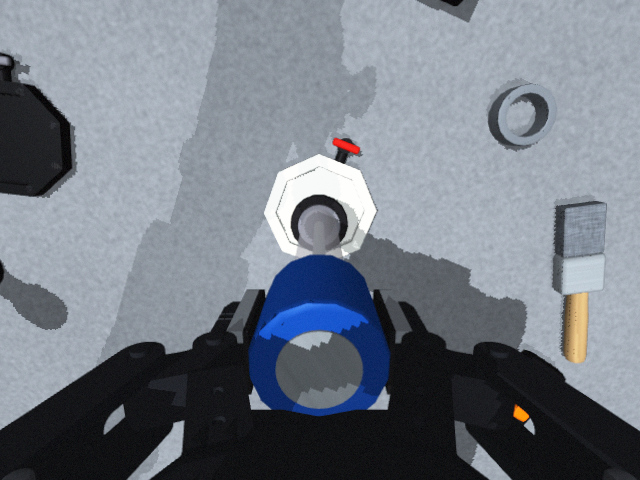

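View pics/scene5.png

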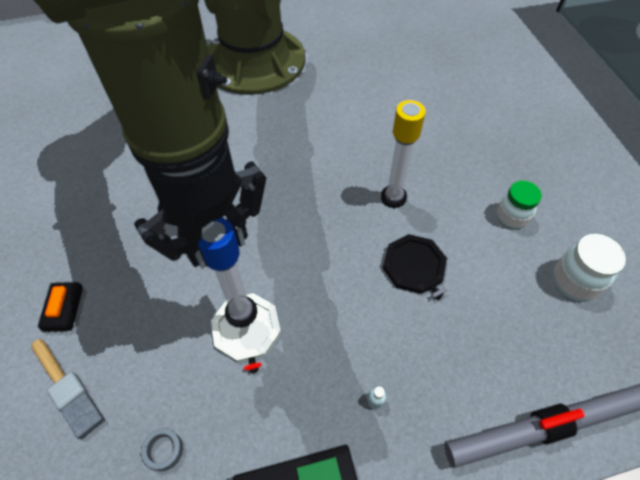

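The wrist view shows the foot at (320,222) over the dish recess, whose rim spans columns 264–377 with its top edge at row 154. I'll check the offset by projecting the dish and the foot into the image.

Run:
```python
from h import *
np.set_printoptions(precision=4,suppress=True)
T=np.load("T5.npy")
# rim top extremes from picture
for n,u,v in (("left",264.5,210),("right",377,211),("top",320,154.5)):print(n,ray("wrist",u,v,.014,T))
# foot upper edge: centre of black ring at z=0.07
print("foot",ray("wrist",320,221,.07,T))
im=env.get_image("top");cv2.imwrite("pics/top5.png",im[:,:,::-1])
a=cv2.imread("pics/wrist5.png")[140:290,240:400];cv2.imwrite("pics/w5c.png",cv2.resize(a,None,fx=4,fy=4,interpolation=cv2.INTER_CUBIC))
```

```text
left [ 0.6204 -0.0771  0.014 ]
right [ 0.6585 -0.1789  0.014 ]
top [ 0.6883 -0.1084  0.014 ]
foot [ 0.6404 -0.1268  0.07  ]
```

View pics/top5.png

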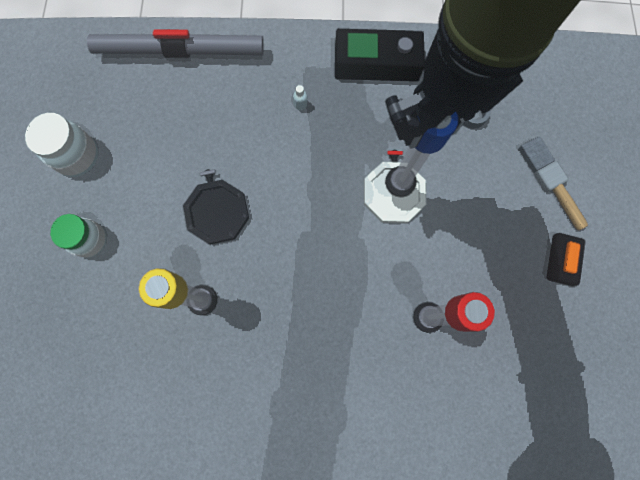

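View pics/w5c.png

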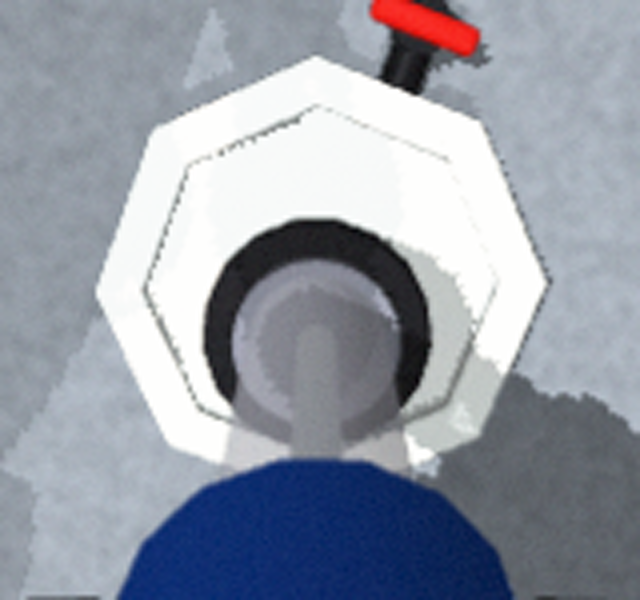

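The dish centre (0.6395, −0.128) and the foot (0.640, −0.127) line up. Red is still at (476,311). I lower blue to about 3 mm above the floor.

>>> {"api": "drive_tool", "payload": {"claw": [34, 34, 34, 34, 34, 34, 34, 34, 34, 34, 34, 34], "linear": [[0, 0, -2], [0, 0, -6], [0, 0, -11], [0, 0, -17], [0, 0, -23], [0, 0, -29], [0, 0, -35], [0, 0, -40], [0, 0, -44], [0, 0, -47], [0, 0, -48], [0, 0, -48]], "turn": [[0, 0, 0], [0, 0, 0], [0, 0, 0], [0, 0, 0], [0, 0, 0], [0, 0, 0], [0, 0, 0], [0, 0, 0], [0, 0, 0], [0, 0, 0], [0, 0, 0], [0, 0, 0]]}}

```text
time: 7.8
tcp_pos: [0.6379, -0.1269, 0.191]
orientation: [-0.695, -0.128, 0.695, -0.128]
wrist_force: [0.6, -0.3, -2.4]
finger_gap: 0.0433
```

>>> {"api": "drive_tool", "payload": {"claw": [34, 34, 34, 34], "linear": [[0, 0, -1], [0, 0, -2], [0, 0, -2], [0, 0, -2]], "turn": [[0, 0, 0], [0, 0, 0], [0, 0, 0], [0, 0, 0]]}}

```text
time: 8.13
tcp_pos: [0.638, -0.1269, 0.1894]
orientation: [0.695, 0.128, -0.695, 0.128]
wrist_force: [-1.0, -0.1, -2.3]
finger_gap: 0.0432
```

>>> {"api": "drive_tool", "payload": {"claw": [34, 34, 34, 34], "linear": [[0, 0, -1], [0, 0, -1], [0, 0, -1], [0, 0, -1]], "turn": [[0, 0, 0], [0, 0, 0], [0, 0, 0], [0, 0, 0]]}}

```text
time: 8.47
tcp_pos: [0.6379, -0.1269, 0.1883]
orientation: [0.695, 0.128, -0.695, 0.128]
wrist_force: [-0.7, 0.2, -2.6]
finger_gap: 0.043
```

>>> {"api": "drive_tool", "payload": {"claw": [34, 34, 34, 34], "linear": [[0, 0, -0.5], [0, 0, -1], [0, 0, -1], [0, 0, -1]], "turn": [[0, 0, 0], [0, 0, 0], [0, 0, 0], [0, 0, 0]]}}

```text
time: 8.8
tcp_pos: [0.6382, -0.1268, 0.1879]
orientation: [0.696, 0.128, -0.695, 0.128]
wrist_force: [-1.0, 0.2, 3.5]
finger_gap: 0.043
```

The wrist force jumped from −2.6 to +3.5 N at TCP z 0.1879. The floor was predicted at 0.1878, so the foot is seated. I'll take a quick look before letting go.

Run:
```python
from h import *
im=env.get_image("wrist");cv2.imwrite("pics/wrist6.png",im[:,:,::-1]);print(env.state()['wrist_force'])
```

```text
[-0.94779111  0.32332362  4.21281451]
```

View pics/wrist6.png

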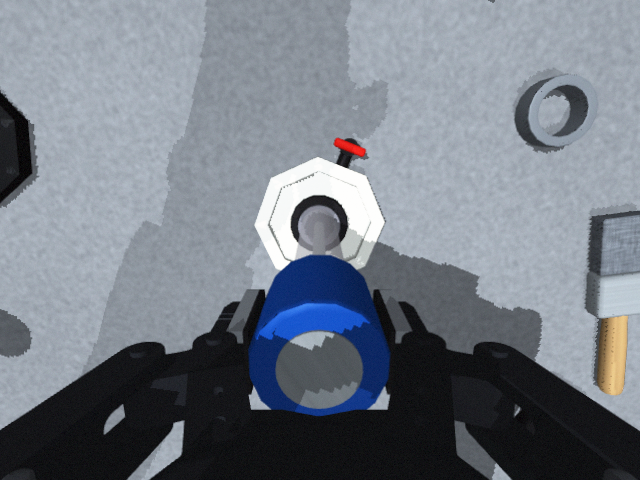

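The foot at (320,222) is centred in the dish recess and the column is upright. I open gradually, staying in place.

>>> {"api": "drive_tool", "payload": {"claw": [43, 45, 48, 52, 57, 63, 69, 75, 80, 85, 85, 85, 85, 85], "linear": [[0, 0, 0], [0, 0, 0], [0, 0, 0], [0, 0, 0], [0, 0, 0], [0, 0, 0], [0, 0, 0], [0, 0, 0], [0, 0, 0], [0, 0, 0], [0, 0, 0], [0, 0, 0], [0, 0, 0], [0, 0, 0]], "turn": [[0, 0, 0], [0, 0, 0], [0, 0, 0], [0, 0, 0], [0, 0, 0], [0, 0, 0], [0, 0, 0], [0, 0, 0], [0, 0, 0], [0, 0, 0], [0, 0, 0], [0, 0, 0], [0, 0, 0], [0, 0, 0]]}}

```text
time: 10.02
tcp_pos: [0.6379, -0.1269, 0.1873]
orientation: [-0.695, -0.128, 0.695, -0.128]
wrist_force: [0.1, 0.4, 0.3]
finger_gap: 0.0852
```

Run:
```python
from h import *
im=env.get_image("wrist");cv2.imwrite("pics/wrist7.png",im[:,:,::-1]);print(env.state()['wrist_force'])
```

```text
[-0.01599951 -0.09826933  0.24141458]
```

View pics/wrist7.png

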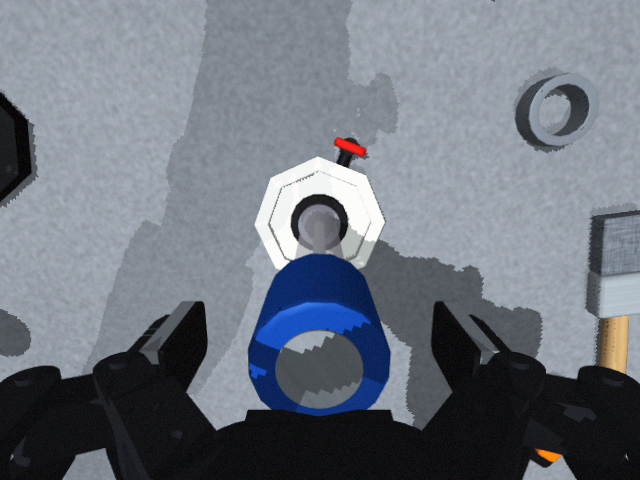

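It's released and stands free between the open fingers. I retreat straight up.

>>> {"api": "drive_tool", "payload": {"claw": [85, 85, 85, 85, 85, 85, 85, 85, 85, 85, 85, 85], "linear": [[0, 0, 4], [0, 0, 12], [0, 0, 25], [0, 0, 40], [0, 0, 56], [0, 0, 72], [0, 0, 88], [0, 0, 102], [0, 0, 112], [0, 0, 118], [0, 0, 120], [0, 0, 120]], "turn": [[0, 0, 0], [0, 0, 0], [0, 0, 0], [0, 0, 0], [0, 0, 0], [0, 0, 0], [0, 0, 0], [0, 0, 0], [0, 0, 0], [0, 0, 0], [0, 0, 0], [0, 0, 0]]}}

```text
time: 11.07
tcp_pos: [0.638, -0.1269, 0.3075]
orientation: [0.695, 0.128, -0.695, 0.128]
wrist_force: [0.1, 0.8, 0.2]
finger_gap: 0.0852
```

Run:
```python
from h import *
s=env.state();print(s['wrist_force'],s['tcp_pos']);np.save("T8.npy",tcp(s))
ims=[env.get_image(n)[:,:,::-1] for n in("wrist","scene","top")]
for n,i in zip(("wrist8","scene8","top8"),ims):cv2.imwrite(f"pics/{n}.png",i)
m=[cv2.resize(i,(400,300),interpolation=cv2.INTER_AREA) for i in ims]+[np.zeros((300,400,3),np.uint8)]
cv2.imwrite("pics/m8.png",np.vstack([np.hstack(m[:2]),np.hstack(m[2:])]))
```

```text
[0.08989301 0.7776797  0.21781491] [ 0.63796901 -0.1268707   0.30749484]
```

View pics/m8.png

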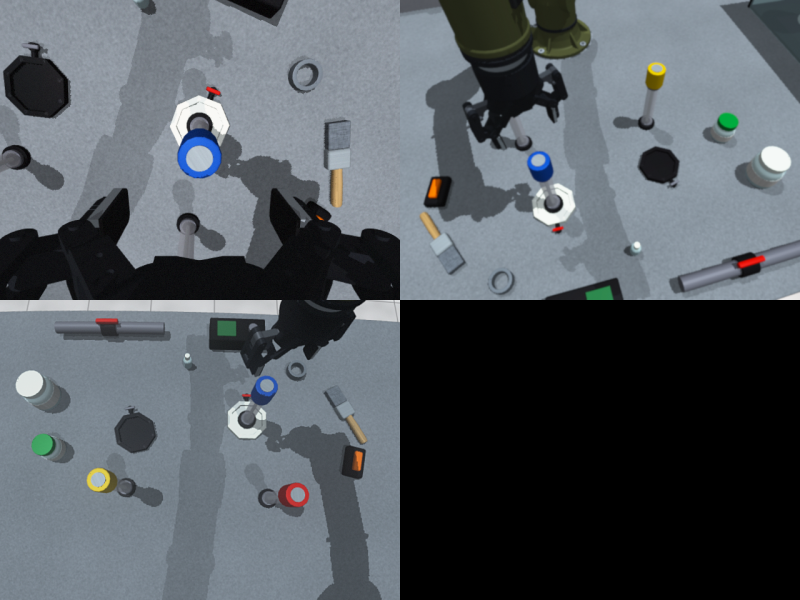

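View pics/wrist8.png

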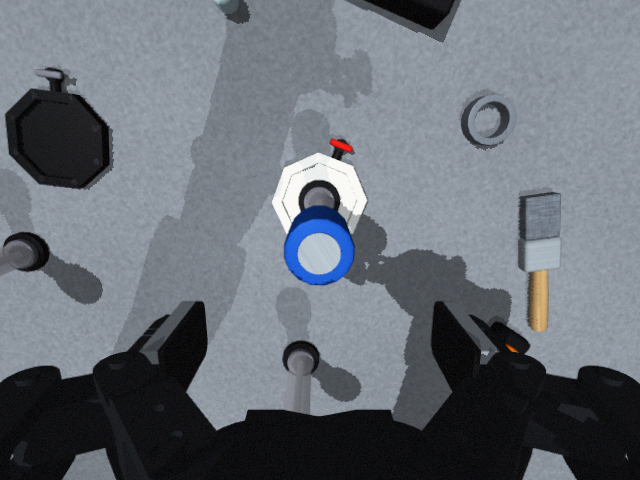

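Blue stands in the white dish, with its foot at (320,201) and the head's top at (320,254) in the wrist view. In the top view red and yellow sit at their original pixels. One last numeric check, then I hand in.

Run:
```python
from h import *
np.set_printoptions(precision=4,suppress=True)
T=np.load("T8.npy")
print("head",ray("wrist",320,254,.223,T),"foot",ray("wrist",320,199.5,.018,T))
l=ray("wrist",272.5,200,.014,T);r=ray("wrist",367.5,201,.014,T);print("dish",(l+r)/2)
a=cv2.imread("pics/top0.png").astype(int);b=cv2.imread("pics/top8.png").astype(int)
for n,x,y in(("red",450,285),("yellow",130,262)):print(n,abs(a-b)[y:y+55,x:x+52].mean())
```

```text
head [ 0.6381 -0.1281  0.223 ] foot [ 0.6407 -0.1276  0.018 ]
dish [ 0.6391 -0.1282  0.014 ]
red 7.031235431235431
yellow 9.28974358974359
```

The image difference is higher than I expected, so I'll measure the shift of the red and yellow heads directly.

Run:
```python
import cv2,numpy as np
a=cv2.imread("pics/top0.png",0).astype(np.float32);b=cv2.imread("pics/top8.png",0).astype(np.float32)
for n,x,y in(("red",410,285),("yellow",130,262)):
    t=b[y:y+60,x:x+90]
    r=cv2.matchTemplate(a[y-10:y+70,x-10:x+100],t,cv2.TM_CCOEFF_NORMED);print(n,cv2.minMaxLoc(r)[1::2],"expect (10,10)")
    print(a[y:y+60,x:x+90].mean(),t.mean())
```

```text
red (0.9974663853645325, (10, 10)) expect (10,10)
99.73148 106.8237
yellow (0.9988603591918945, (10, 10)) expect (10,10)
118.720924 127.296295
```

The best match is at zero shift, and the difference was only exposure. I hand in.

Run:
```python
from bench import env
print(env.hand_in(), env.state()['time'])
```

```text
the job is handed in; nothing more can be done
the job is handed in; nothing more can be done
```

The blue column is standing upright and released on the floor of the white dish, and I handed the job in after about 11 s of the 48 s allowed. I gripped it by the head at 190 mm, lifted it 60 mm and carried it upright. I lowered it until I felt contact, at a TCP height of 0.1879 m against a predicted 0.1878 m, then opened slowly and moved straight up.

**Final position:** the last wrist-camera check put the blue foot within about 2 mm of the dish's centre. The head was within about 3 mm of being directly above the foot, which is under 1° of tilt. The robot was clear of everything.

**Red and yellow columns:** both matched the starting top-camera picture with no shift. A first comparison of those pictures looked too different, but that was only a change in image brightness.

**Disagreement:** the scene and top cameras differed by 5 mm on where the dish lay in x. The wrist camera settled it, falling between the two.

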